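# Swap the finishing bottles back into their own no-tip holders

## Robot

A 7-joint arm with a two-finger parallel gripper is mounted at the origin on a cart in front of the work surface, level with it; the furniture and walls round the work are solid. World frame = base frame: x ahead of the robot, y to its left, z up, the work surface at z = 0. Lengths are in mm, angles in degrees, forces in N, time in s.
With the tool pointing down it reaches from about 400 to 875 mm from the base axis. Payload 6.5 kg.
Tool frame: the origin (TCP) lies midway between the tips of the shut fingers; the grasp point (between the pads) lies 19 mm behind it; z points along the fingers, y is the direction in which the jaws open and shut (so a half turn about z gives the same grasp; the last joint's range is limited). The gripper opens to 85 mm and grips with 20 to 120 N. Pads are 22 mm wide; open, the fingers measure 114 mm over their backs; the gripper's body (76 mm by 85 mm) begins 54 mm behind the grasp point. The pads swing forward as they close: fully open they stand 13 mm farther back than shut.
Start: joints at [-3.793, 30.733, -0.252, 88.115, 0.149, 61.152, -4.079], TCP at [649.992, 0, 231.29] pointing down, gripper open.
Joint ranges: [-154.64, 154.64], [-21.42, 123.67], [-72.66, 72.17], [13.99, 137.28], [-74.86, 254.86], [10.95, 109.41], [-158.01, 158.01]. Speed limits (degrees/s): [136.94, 136.94, 180, 180, 180, 180, 180].

## Interface

Orientations are given as a 3x3 rotation matrix whose columns are the frame's x, y, z axes.
In Python, from bench import ctrl gives the robot as it stands. Calls block until the motion is done:
- ctrl.move_to(position, orientation): joint-space move of the TCP to a pose.
- ctrl.movel(position, v=150, frame=None): straight line of the TCP; frame=None keeps the orientation; v is the mean speed in mm/s.
- ctrl.set_joints(angles): joint-space move.
- ctrl.open_gripper() and ctrl.grasp(): open the fingers fully, or close them until they stop; the grip force is fixed at half the most.
- ctrl.pause(seconds).
- ctrl.ik(position, orientation): joint angles nearest the present ones, or None.
- ctrl.state(): the state.
- ctrl.grab_frame(name): name is "scene" or "side" or "wrist"; returns a dict with "image" (384x512x3 uint8, red, green, blue), "z_map" (384x512 float32, mm along the optical axis (not along the pixel's ray), 0 where there is no reading), "fx", "fy", "cx", "cy" (pixels), "dist_coeffs" ([k1, k2, p1, p2, k3] as OpenCV has them; the pictures are not rectified), "rvec" (rotation vector, rad) and "tvec" (3), from world to camera coordinates, as OpenCV has them; the wrist camera has in their place "tool_from_camera" (4x4, takes a point from camera to tool coordinates, whose origin is the TCP and whose axes are the flange's). Camera axes: x right, y down, z forward; pixel columns grow to the right and rows downward; lengths in mm; the calibration is good to about 2 mm. A picture is of the moment at which its call begins: read the wrist's pose just before it.
A pose or a line that the arm cannot do raises ctrl.IKError and nothing moves.
- ctrl.sign_off(): hands the job in, once; it reports no verdict.
Trained networks look in the newest picture that a camera, given by its name, has taken for a name from the list of things; names that differ only in an ending like _2 or _b are one class to them, and where a whole thing is asked for, a point or a joint stands for the part that bears it (a point fixed in the world has none). Each returns a list of dicts, best first, with "conf" (0 to 1); they miss things now and then, are a little off and sometimes report something else, mostly with a low value. They report only what shows in the picture. A call takes as long as a camera call. They do not tell look-alikes from the thing itself.
- ctrl.cut_out(label, camera): "pixels" (384x512 bool, what is visible of it) and "bbox" ([centre column, centre row, width, height] in pixels, round what is visible of it).
The state is a dict: "clock": time; "q": joint angles; "dq": joint speeds; "joint_efforts": joint torques, N m; "ee_pos": TCP position; "ee_rot": TCP orientation; "wrist_force": force on the tool from outside, world axes, zero at the start; "moment": the same for the moment, N m; "grip_width": opening from 0.0 (shut) to 1.0 (fully open).
Only numpy, scipy, OpenCV 4.12 (cv2) and the standard library are available. Lean on these libraries where they do the work, as an engineer would, in place of code of your own. Each camera call takes 0.05 s, during which the arm holds its last target. There are 200 camera calls.

## Task

Somebody put the four finishing bottles (three slim ones and a squat jar) back in the wrong holders: swap them round so that each stands upright, on the floor of the cup, in the holder of its colour - black dye in black, brown dye in brown, the squat jar of edge paint with the red lid in red, the slim white topcoat bottle with the blue cap in blue. Their feet are wet with dye, so no bottle may ever stand on the bare table: when you need a free spot, park one in the spare grey holder. Keep the bottles upright all the way and leave the green coffee mug where it is.

Things in the scene. Friction and masses are not known exactly. Their poses are not given: they have to be found in the camera images.
- dye_black: Bottle of black dye: black bottle with pale label and WHITE screw cap. Loose, 45 mm across, 118 mm tall, about 0.13 kg; origin at the centre of its underside, z up along its axis. Sides straight from 4 to 73 mm up; above that it narrows to a neck and a fixed 24 mm screw cap (101 to 118 mm). Grip just under the shoulder (55 to 73 mm up), any yaw; keep the gripper's palm off the cap.
- dye_brown: Bottle of brown dye: dark brown bottle with pale label and BLACK screw cap. Loose, 45 mm across, 118 mm tall, about 0.13 kg; origin at the centre of its underside, z up along its axis. Sides straight from 4 to 73 mm up; above that it narrows to a neck and a fixed 24 mm screw cap (101 to 118 mm). Grip just under the shoulder (55 to 73 mm up), any yaw; keep the gripper's palm off the cap.
- edge_paint: Squat screw jar of edge paint: off-white with a red band and a broad flat RED lid. Loose, 51 mm across, 67 mm tall, about 0.15 kg, stands upright; origin at the centre of its underside, z up along its axis. Practically straight-sided over its whole height (lid from 50 to 67 mm, 50 mm across, does not turn). Grip it at about 45 to 55 mm above the underside, any yaw.
- topcoat: Bottle of topcoat: white bottle, as slim as the dye bottles, with blue band and BLUE screw cap. Loose, 45 mm across, 118 mm tall, about 0.13 kg; origin at the centre of its underside, z up along its axis. Sides straight from 4 to 73 mm up; above that it narrows to a neck and a fixed 24 mm screw cap (101 to 118 mm). Grip just under the shoulder (55 to 73 mm up), any yaw; keep the gripper's palm off the cap.
- holder_black: Black bottle holder, round, fixed to the table, alike in shape to the other four: foot 96 mm across and 7 mm high, on it an open cup 76 mm across outside and 66 mm inside, rim 28 mm above the table, flat inner floor 6 mm above the table. Origin at its centre at table height, z up; its yaw does not matter. Home of the black dye.
- holder_brown: Chestnut-brown bottle holder, round, fixed to the table, alike in shape to the other four: foot 96 mm across and 7 mm high, on it an open cup 76 mm across outside and 66 mm inside, rim 28 mm above the table, flat inner floor 6 mm above the table. Origin at its centre at table height, z up; its yaw does not matter. Home of the brown dye.
- holder_red: Red bottle holder, round, fixed to the table, alike in shape to the other four: foot 96 mm across and 7 mm high, on it an open cup 76 mm across outside and 66 mm inside, rim 28 mm above the table, flat inner floor 6 mm above the table. Origin at its centre at table height, z up; its yaw does not matter. Home of the squat jar of edge paint with the red lid.
- holder_blue: Blue bottle holder, round, fixed to the table, alike in shape to the other four: foot 96 mm across and 7 mm high, on it an open cup 76 mm across outside and 66 mm inside, rim 28 mm above the table, flat inner floor 6 mm above the table. Origin at its centre at table height, z up; its yaw does not matter. Home of the slim white topcoat bottle with the blue cap.
- holder_grey: Grey bottle holder, round, fixed to the table, alike in shape to the other four: foot 96 mm across and 7 mm high, on it an open cup 76 mm across outside and 66 mm inside, rim 28 mm above the table, flat inner floor 6 mm above the table. Origin at its centre at table height, z up; its yaw does not matter. The spare; empty at the start. Bottles may be parked in it.
- mug: Dark green coffee mug, loose, 86 mm across, 96 mm tall, 0.3 kg, stands at the far left. Origin at table height between cup and handle: the cup's centre lies 19 mm along its +y, the handle reaches 62 mm along its -y. Not to be moved.
Mind the look-alikes: they are no part of the job. What is shaped like the dye_brown but orange is not meant.

How it is judged (in metres and radians):
At the end, for the whole second after the job is handed in: Each of the four (three bottles and the jar) is released and at rest in the holder of its own colour: within 14 mm of the holder's centre, standing on the inner floor (underside less than 10 mm above the table), upright within about 4.5 degrees (horizontal distance between dye_black and holder_black below 0.014 m and z of dye_black in the frame of holder_black below 0.01 m and angle between each of dye_black, dye_brown, edge_paint, topcoat's own z axis and vertical below 0.08 rad and linear speed of each of dye_black, dye_brown, edge_paint, topcoat below 0.02 m/s and horizontal distance between dye_brown and holder_brown below 0.014 m and z of dye_brown in the frame of holder_brown below 0.01 m and horizontal distance between edge_paint and holder_red below 0.014 m and z of edge_paint in the frame of holder_red below 0.01 m and horizontal distance between topcoat and holder_blue below 0.014 m and z of topcoat in the frame of holder_blue below 0.01 m); the robot touches nothing.
It fails at once if a bottle or the jar was set down on (or dropped to) the bare table (height (world z) of any of dye_black, dye_brown, edge_paint, topcoat below 0.003 m).
It fails at once if a bottle or the jar was tipped by more than about 30 degrees (angle between any of dye_black, dye_brown, edge_paint, topcoat's own z axis and vertical above 0.52 rad).
It fails at once if the coffee mug was shifted by more than 25 mm (distance of mug from where it was at the start of the episode above 0.025 m).
It also fails if it takes over 136 s, if anything falls off the work surface, if the arm or the gripper's body presses on something with over 40 N, if the wrist force passes 120 N, or if a joint passes its speed limit or range.

## Working session

There is one attempt and no reset: what is moved stays moved. The work goes in short steps, each a Python script; the robot and the scene stay as the last script left them, time stands still between calls to the robot, and variables do not carry over. Pictures are saved under pics/ and viewed, about 12 in all and at most 16, crops included, and the job is handed in when it is done.

```bash
ls; mkdir -p pics
python3 - <<'E'
from bench import ctrl
import cv2
for n in ["scene","side"]:
    f=ctrl.grab_frame(n); cv2.imwrite(f"pics/{n}0.png",f["image"][:,:,::-1])
    print(n,f["fx"],f["cx"],f["dist_coeffs"],f["rvec"],f["tvec"])
    for l in ["dye_black","dye_brown","edge_paint","topcoat","holder_black","holder_brown","holder_red","holder_blue","holder_grey","mug"]:
        print(l,[(round(d["conf"],2),[int(b) for b in d["bbox"]]) for d in ctrl.cut_out(l,n)])
print(ctrl.state()["clock"])
E
```

```text
pics
scene 467.35054347063715 246.99348274117284 [0.01386446 0.         0.         0.         0.        ] [ 1.94867185 -0.65828402  0.3716627 ] [-433.22790466  198.32679374  756.40760323]
dye_black [(0.62, [166, 162, 18, 45])]
dye_brown [(0.97, [334, 204, 23, 51]), (0.57, [166, 161, 21, 48])]
edge_paint [(0.94, [234, 170, 25, 25])]
topcoat [(0.97, [373, 225, 22, 60])]
holder_black [(0.61, [367, 254, 52, 35])]
holder_brown [(0.94, [235, 184, 39, 22])]
holder_red []
holder_blue [(0.72, [169, 187, 37, 23])]
holder_grey [(0.73, [217, 217, 43, 23]), (0.54, [223, 148, 31, 46])]
mug [(0.75, [220, 145, 34, 38])]
side 409.7800457242559 255.9353978895549 [-0.04322301  0.          0.          0.          0.        ] [ 2.12972148 -0.34343326  0.16067977] [-523.58847752  135.20698409 1064.34339771]
dye_black [(0.97, [241, 222, 24, 44])]
dye_brown [(0.85, [207, 156, 18, 34]), (0.75, [307, 216, 18, 38])]
edge_paint [(0.85, [259, 170, 19, 22])]
topcoat [(0.92, [318, 241, 21, 48])]
holder_black [(0.97, [317, 263, 40, 31])]
holder_brown [(0.73, [260, 180, 28, 19]), (0.67, [257, 170, 18, 21])]
holder_red [(0.86, [242, 244, 34, 27])]
holder_blue [(0.54, [210, 173, 33, 14])]
holder_grey [(0.57, [226, 205, 31, 24])]
mug [(0.72, [261, 149, 26, 31])]
1.1
```

View pics/scene0.png

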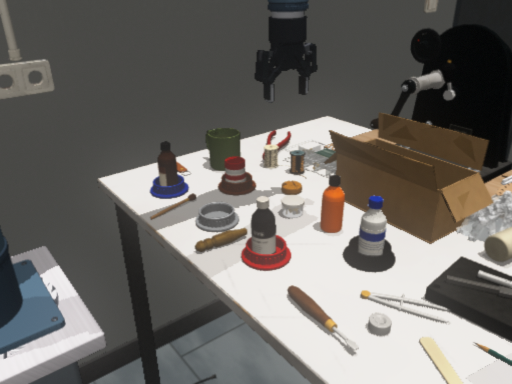

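View pics/side0.png

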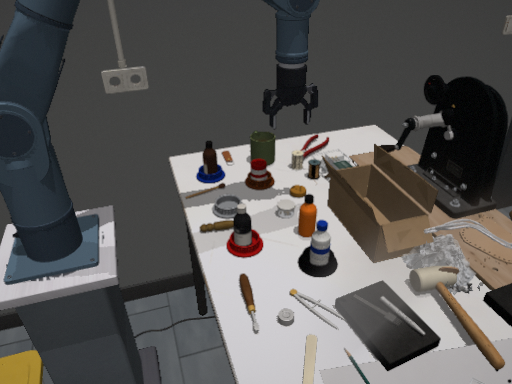

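The scene picture shows:
- Brown dye with its black cap stands in the blue holder (166,165).
- The red-lid jar stands in the brown holder (235,172).
- Black dye with its white cap stands in the red holder (264,232).
- Topcoat with its blue cap stands in the black holder (372,230).
- The grey holder (217,216) is empty, and the mug is at (224,148).

Possible mix-ups for brown dye are the orange bottle (333,205), which is the look-alike, and the black dye bottle (264,232). For holders, the small grey ring at (380,323) and the white tub at (292,206) could pass for one. I choose brown dye at (166,165), since it is dark brown with a black cap.

Next I'll get depth-based positions.

```bash
cat > h.py <<'E'
from bench import ctrl
import numpy as np, cv2
from scipy.optimize import least_squares
def cloud(f,st=None):
    """world points (HxWx3, NaN without reading)"""
    h,w=f["z_map"].shape; K=np.array([[f["fx"],0,f["cx"]],[0,f["fy"],f["cy"]],[0,0,1]])
    u=np.stack(np.meshgrid(np.arange(w),np.arange(h)),-1).reshape(-1,1,2).astype(float)
    n=cv2.undistortPoints(u,K,np.array(f["dist_coeffs"],float)).reshape(h,w,2)
    z=np.where(f["z_map"]>0,f["z_map"],np.nan)
    P=np.dstack([n*z[...,None],z])
    if "rvec" in f:
        R=cv2.Rodrigues(np.array(f["rvec"],float))[0]; return (P-np.ravel(f["tvec"]))@R
    T=np.array(f["tool_from_camera"]); P=P@T[:3,:3].T+T[:3,3]
    return P@np.array(st["ee_rot"]).T+np.array(st["ee_pos"])
def circ(p,r):
    s=least_squares(lambda c:np.hypot(*(p-c).T)-r,np.median(p,0),loss="soft_l1",f_scale=1.5)
    return s.x,np.median(abs(s.fun))
E
python3 - <<'E'
from h import *
B={"scene":{"brown_dye":(166,165),"jar":(235,172),"black_dye":(264,232),"topcoat":(372,230),"grey":(217,216),"orange":(333,205)},
"side":{"brown_dye":(210,162),"jar":(259,172),"black_dye":(242,230),"topcoat":(319,248),"grey":(228,206),"orange":(308,217)}}
for n in B:
    f=ctrl.grab_frame(n); P=cloud(f)
    for k,(u,v) in B[n].items():
        Q=P[max(v-50,0):v+50,u-32:u+33].reshape(-1,3); Q=Q[np.isfinite(Q[:,0])]
        c=np.nanmedian(P[v-3:v+4,u-3:u+4].reshape(-1,3),0)
        b=Q[(Q[:,2]>35)&(Q[:,2]<(48 if k=="jar" else 72))&(np.hypot(*(Q[:,:2]-c[:2]).T)<45)]
        out=circ(b[:,:2],25.5 if k=="jar" else 22.5) if len(b)>20 else None
        c0=out[0] if out else c[:2]
        r=Q[(Q[:,2]>9)&(Q[:,2]<26)&(np.hypot(*(Q[:,:2]-c0).T)<50)]
        r=r[np.hypot(*(r[:,:2]-c0).T)>28]
        h=circ(r[:,:2],38) if len(r)>20 else None
        print(n,k,c.round(),"bottle",len(b),out and (out[0].round(1),round(out[1],1)),"holder",len(r),h and (h[0].round(1),round(h[1],1)))
    if n=="scene":
        for (u,v) in [(224,148),(292,206),(340,170),(430,215),(290,187)]: print(u,v,P[v,u].round())
E
```

```text
scene brown_dye [455. 208.  78.] bottle 259 (array([465.6, 227.8]), np.float64(1.0)) holder 331 (array([463., 224.]), np.float64(1.8))
scene jar [589. 115.  53.] bottle 106 (array([577.4,  98.5]), np.float64(4.9)) holder 95 (array([603.2, 133.4]), np.float64(1.6))
scene black_dye [ 455. -167.   69.] bottle 429 (array([ 442.7, -180.1]), np.float64(4.6)) holder 193 (array([ 469.4, -152.8]), np.float64(1.7))
scene topcoat [ 605. -287.   72.] bottle 458 (array([ 591.7, -298.8]), np.float64(4.7)) holder 187 (array([ 619.4, -275.5]), np.float64(1.7))
scene grey [477.  27.  10.] bottle 0 None holder 393 (array([471.7,  20.2]), np.float64(1.7))
scene orange [ 627. -171.   68.] bottle 361 (array([ 614.2, -182.1]), np.float64(4.4)) holder 46 (array([ 610.6, -186.1]), np.float64(2.5))
224 148 [636. 230.  69.]
292 206 [604. -75.  34.]
340 170 [751. -72.  76.]
430 215 [ 748. -308.   62.]
290 187 [680.  17.  22.]
side brown_dye [463. 205.  61.] bottle 142 (array([463.8, 225.7]), np.float64(1.3)) holder 142 (array([461.2, 222.2]), np.float64(1.6))
side jar [596. 110.  49.] bottle 64 (array([599.4, 133.6]), np.float64(1.2)) holder 145 (array([601.2, 131.8]), np.float64(1.3))
side black_dye [ 460. -172.   66.] bottle 212 (array([ 465.2, -150.5]), np.float64(0.7)) holder 228 (array([ 468.2, -153.1]), np.float64(1.5))
side topcoat [ 610. -294.   65.] bottle 239 (array([ 601.3, -309. ]), np.float64(4.5)) holder 83 (array([ 619. , -272.9]), np.float64(2.4))
side grey [471.  26.   5.] bottle 0 None holder 181 (array([469.6,  17.9]), np.float64(1.8))
side orange [ 633. -177.   67.] bottle 199 (array([ 640.6, -155.9]), np.float64(0.9)) holder 0 None
```

```bash
cat >> h.py <<'E'
ROUGH={"blue":(462,223),"brown":(602,132),"red":(469,-153),"black":(619,-274),"grey":(471,19)}
def look(c,top):
    """holder centre from the rim, bottle centre from the cap (top = height of cap top or 0)"""
    st=ctrl.state(); f=ctrl.grab_frame("wrist"); P=cloud(f,st); Q=P[np.isfinite(P[...,0])]
    d=np.hypot(*(Q[:,:2]-np.array(c)).T)
    r=Q[(Q[:,2]>23)&(Q[:,2]<32)&(d>27)&(d<46)]; t=Q[(abs(Q[:,2]-top)<6)&(d<35)] if top else Q[:0]
    hc=circ(r[:,:2],35.5) if len(r)>30 else None
    tc=(t[:,:2].min(0)+t[:,:2].max(0))/2 if len(t)>20 else None
    print("rim",len(r),hc and (hc[0].round(1),round(hc[1],1)),"top",len(t),None if tc is None else (tc.round(1),np.ptp(t[:,:2],axis=0).round(),t[:,2].mean().round(1)))
    return f["image"],P
E
python3 - <<'E'
from h import *
R=np.array(ctrl.state()["ee_rot"]); print(R.round(2))
ims=[]
for k,top in [("blue",124),("brown",73),("grey",0),("red",124),("black",124)]:
    x,y=ROUGH[k]; ctrl.move_to([x-40,y,290],R); print(k,ctrl.state()["clock"]); im,P=look((x,y),top); ims.append(im[::2,::2])
    if k=="brown":
        Q=P[np.isfinite(P[...,0])]; m=Q[(Q[:,2]>85)&(Q[:,2]<105)]; print("mug rim",len(m),m.min(0).round(),m.max(0).round())
ims.append(ims[0]*0)
cv2.imwrite("pics/tour.png",np.vstack([np.hstack(ims[:3]),np.hstack(ims[3:])])[:,:,::-1])
E
```

```text
[[-0.  1. -0.]
 [ 1.  0. -0.]
 [-0. -0. -1.]]
blue 2.4333
rim 642 (array([464.4, 225.6]), np.float64(1.5)) top 398 (array([467.1, 227.3]), array([22., 22.]), np.float64(123.9))
brown 3.1917
rim 760 (array([605. , 133.8]), np.float64(1.4)) top 1400 (array([603., 136.]), array([49., 49.]), np.float64(73.8))
mug rim 3177 [449. -46.  85.] [879. 302. 105.]
grey 3.9667
rim 779 (array([472.3,  21.6]), np.float64(1.4)) top 0 None
red 4.7417
rim 779 (array([ 471.2, -150.4]), np.float64(1.4)) top 395 (array([ 467.3, -146.9]), array([22., 22.]), np.float64(124.0))
black 5.5833
rim 626 (array([ 619.2, -273.3]), np.float64(1.5)) top 462 (array([ 622.5, -272.9]), array([25., 25.]), np.float64(124.0))
```

View pics/tour.png

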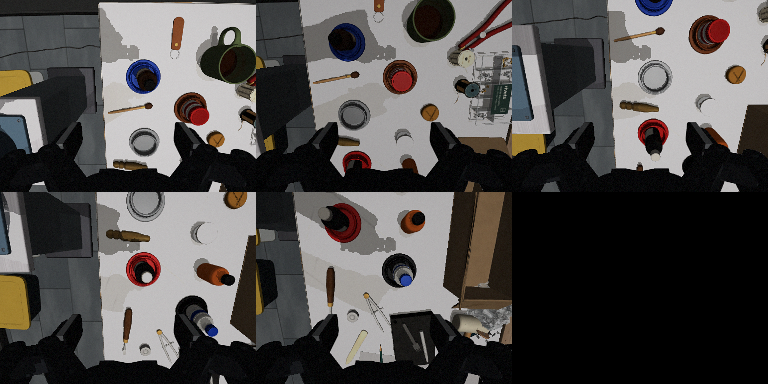

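The tour matches the earlier assignment. The tiles show brown dye in blue, the jar in brown, grey empty, black dye in red, topcoat in black, and the orange look-alike standing loose. The mug clears the jar by well over the finger span. First move: black dye to grey.

```bash
cat >> h.py <<'E'
H={"blue":(463.5,225),"brown":(604,133.5),"red":(470.5,-151),"black":(619.2,-273.3),"grey":(472,21)}
UP=215
def pick(c,z):
    ctrl.movel([*c,UP],v=250); ctrl.movel([*c,z],v=110); print("down",np.round(ctrl.state()["wrist_force"],1))
    ctrl.grasp(); s=ctrl.state(); print("grip",round(s["grip_width"],3),"clock",s["clock"])
    ctrl.movel([*c,UP],v=110); s=ctrl.state(); print("lifted",round(s["grip_width"],3),np.round(s["wrist_force"],1))
def place(c,z):
    ctrl.movel([*c,UP],v=220); ctrl.movel([*c,z+25],v=110); ctrl.movel([*c,z+1],v=40)
    s=ctrl.state(); print("low",np.round(s["wrist_force"],1),"err",np.round(np.array(s["ee_pos"])-[*c,z+1],1))
    ctrl.open_gripper(); ctrl.pause(0.3); ctrl.movel([*c,UP],v=110); print("clock",ctrl.state()["clock"])
def after(k,top,name,grip=0):
    x,y=H[k]; ctrl.movel([x-40,y,290],v=250); im,_=look((x,y),top); cv2.imwrite(f"pics/{name}.png",im[:,:,::-1])
E
python3 - <<'E'
from h import *
pick((467.5,-147.5),54)
f=ctrl.grab_frame("scene"); cv2.imwrite("pics/lift1.png",cv2.resize(f["image"][60:300,150:420],None,fx=2,fy=2)[:,:,::-1])
E
```

```text
down [ 0.3 -0.3  0.3]
grip 0.495 clock 8.6083
lifted 0.503 [ 0.6  0.1 -1. ]
```

View pics/lift1.png

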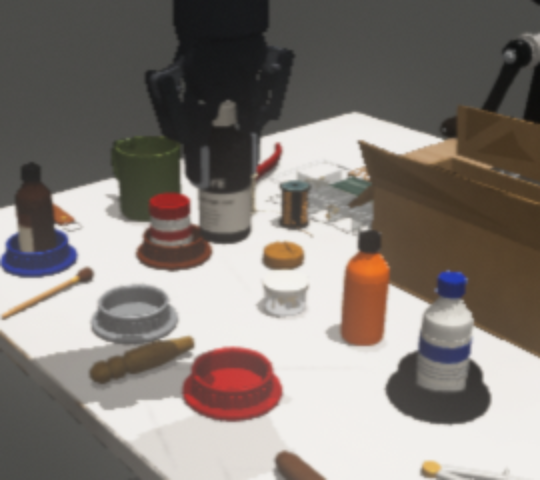

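The crop shows the black dye held upright in the jaws (225,190) and the red holder empty (233,382). Next I'll park it in grey, check that, and pick the jar.

Run:
```python
from h import *
place(H["grey"],54)
after("grey",124,"grey1")
x,y=H["brown"]; ctrl.movel([x-40,y,290],v=250); look((x,y),73)
pick((603.5,135.5),33)
place(H["red"],33)
after("red",73,"red1")
```

```text
low [-0.3 -0.5 -1.8] err [-0.2 -0.  -0.3]
clock 15.7333
rim 641 (array([472.3,  21.4]), np.float64(1.5)) top 388 (array([471.4,  21.9]), array([22., 22.]), np.float64(123.9))
rim 767 (array([605.1, 133.8]), np.float64(1.4)) top 1410 (array([603. , 135.9]), array([50., 50.]), np.float64(73.8))
down [-0.3  0.2 -1.2]
grip 0.565 clock 19.9
lifted 0.564 [-0.2  0.3 -1.7]
low [ 0.1 -0.1 -1.3] err [-0.1 -0.  -0.3]
clock 28.1667
rim 654 (array([ 471.3, -150.5]), np.float64(1.5)) top 1381 (array([ 469.9, -150.2]), array([50., 49.]), np.float64(73.8))
```

Both are well centred and on the cup floor. Next come brown dye to brown, topcoat to blue, and black dye to black.

```bash
python3 - <<'E'
from h import *
pick((466.5,227),54); place(H["brown"],54); after("brown",124,"brown1")
E
python3 - <<'E'
from h import *
pick((622.3,-273),54); place(H["blue"],54); after("blue",124,"blue1")
E
python3 - <<'E'
from h import *
pick((471.5,21.7),54); place(H["black"],54); after("black",124,"black1")
for n in ["scene","side"]:
    f=ctrl.grab_frame(n); cv2.imwrite(f"pics/{n}_end.png",f["image"][:,:,::-1])
print(ctrl.state()["clock"])
E
```

```text
down [0.3 0.  0.8]
grip 0.496 clock 32.5
lifted 0.489 [ 0.2  0.7 -1.2]
low [-0.2 -0.2 -1. ] err [-0.2 -0.  -0.3]
clock 39.5667
rim 643 (array([605., 134.]), np.float64(1.4)) top 387 (array([604.4, 133.4]), array([22., 23.]), np.float64(124.0))
down [-0.8 -0.2 -0. ]
grip 0.504 clock 44.0083
lifted 0.503 [-0.2  0.8 -1.3]
low [-0.4 -0.5 -0.9] err [-0.1 -0.1 -0.3]
clock 52.6833
rim 642 (array([464.3, 225.6]), np.float64(1.4)) top 464 (array([463.4, 225. ]), array([25., 25.]), np.float64(124.1))
down [-0.1 -0.2 -0.1]
grip 0.502 clock 56.35
lifted 0.502 [ 0.6 -1.4 -1.7]
low [-0.5  0.7 -0.2] err [-0.3  0.1 -0.3]
clock 64.1583
rim 628 (array([ 619.2, -273.4]), np.float64(1.4)) top 386 (array([ 618.6, -272.8]), array([22., 22.]), np.float64(123.9))
64.8
```

View pics/scene_end.png

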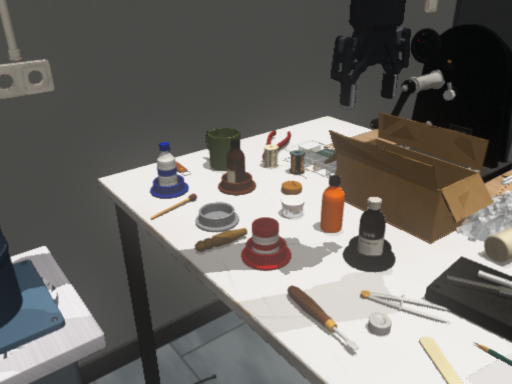

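View pics/side_end.png

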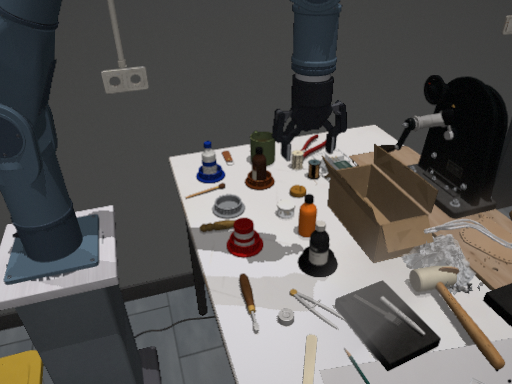

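Both pictures show all four in their own holders. In the scene picture topcoat is in blue (167,170), brown dye in brown (236,165), the jar in red (266,240) and black dye in black (371,235). Grey is empty, the mug is where it was (224,148), and the gripper is clear.

```bash
python3 -c "
from bench import ctrl
ctrl.sign_off()"
```

```text
the job is handed in; nothing more can be done
```

All four bottles are now in the holders of their own colour, and the job was handed in at about 65 s of the 136 s allowed. I parked the black dye in the grey holder first. Then the jar went to red, brown dye to brown, topcoat to blue, and the black dye from grey to black.

After each placing I checked with the wrist camera. Every bottle or jar was within about 2 mm of its holder's centre, and cap and lid heights were 124 mm and 74 mm, right for standing upright on the cup floor. In the last pictures the gripper is clear of everything, grey is empty, and the mug and the orange look-alike appear where they were. No check failed; the only disagreement was between the fixed cameras and the wrist camera, by about 2 mm on holder positions, which is within calibration. A few early bottle fits from the fixed cameras were clearly wrong, so I used the wrist measurements instead.

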